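Unlock the bakery stall's cash box and hold the key turned

TASK

The sugar shaker is standing on the keyhole of the cash box: stand it upright on its cork coaster and let go of it. Then take the key from its wooden stand, put it into the lock in the lid and wiggle it past the sticky pins, without forcing it, until it is fully home. Turn it a quarter turn clockwise against the spring and finish still gripping the key and holding it turned; leave the other things on the counter where they are.

Things in the scene. Friction and masses are not known exactly. Their poses are not given: they have to be found in the camera images.
- shaker: Aluminium sugar shaker, round, 50 mm in diameter (straight up to 78 mm, then narrowing), 95 mm tall, about 0.2 kg. It starts upright on the lid of the cash box, over the lock. Origin: centre of its underside; z points up its axis.
- coaster: Round cork coaster, 100 mm in diameter and 5 mm thick, fixed on the counter. Origin: centre of its underside, on the counter.
- keystand: Wooden block, 75 x 55 x 38 mm, fixed on the counter, with a slot (23 mm along its x, 8 mm along its y, 34 mm deep) in the middle of its top in which the key stands loosely, bit down. Origin: centre of its underside. It and the coaster may change places.
- key: Key, 76 mm long, 50 g, standing upright in the stand. Origin: centre of the underside of its bit (lower tip); z up to the head. Bit: flat steel, 20 mm along x, 5 mm along y, from z = 0 to 6 mm. Blade: 10 mm along x, 5 mm along y, z = 4 to 44 mm. Head (grip it across y): black plastic, 30 mm along x, 10 mm along y, z = 44 to 76 mm. It works either way round (half turn about z).
- cashbox: Grey steel cash box, 200 mm (x) x 260 mm (y) x 85 mm tall, fixed on the counter. Origin: centre of its underside; z up.
- lock_mouth (a point): Centre of the lock's face in the middle of the lid, 89 mm above the counter: a brass cylinder in a flat steel ring of 64 mm diameter. Axes as the cash box. With the cylinder at rest the keyway lies along x: 23 mm along x, 8 mm along y, its mouth bevelled 3 mm outward all round. The key goes in upright, its x along the lock's x (either way). More than 40 N on the key counts as forcing.
- pin1 (a point): First sticky pin, on the lock's axis 7 mm below the face, same axes. The bit's underside stops here, and pushing harder does not move it. It lets the bit by when the key is turned 0.4 to 0.5 rad counter-clockwise (seen from above) from the keyway's rest direction; the cylinder turns along. The bit is clear of it when its underside is 17 mm below the face.
- pin2 (a point): Second sticky pin, on the lock's axis 24 mm below the face, same axes. It lets the bit by when the key is turned 0.4 to 0.5 rad clockwise (seen from above) from the keyway's rest direction. The key cannot turn further than about 0.6 rad either way until its bit's underside is 35 mm below the face.
- lock_floor (a point): Bottom of the lock, 40 mm straight below lock_mouth, same axes. The key is fully home when the underside of its bit rests here; the head's underside is then 4 mm above the lock's face.
- cylinder (a joint): Turn of the brass lock cylinder, rad: 0 at rest, positive clockwise seen from above, stops at -0.65 and 1.6. A spring (about 0.06 N m per rad) turns it back to 0 when let go. The key has about 0.15 rad of play in it, so turn the key by about 1.6 to 1.7 rad.
- coindish: White bowl for coins, 64 mm in diameter, 26 mm tall; bystander. Origin: centre of its underside.
- cardreader: Black card reader lying flat, 150 x 75 x 30 mm; bystander. Origin: centre of its underside.
- jar: Amber jar with a steel cap, 64 mm in diameter, 100 mm tall; bystander. Origin: centre of its underside.
- signblock: Wooden block (50 x 60 x 30 mm) with a stick and a blank orange card, 170 mm tall in all; bystander. Origin: centre of its underside.
Mind the look-alikes: they are no part of the job. What is shaped like the shaker but blue or turquoise is not meant. What is shaped like the key but blue is not meant.

How it is judged:
By the outcome, as a careful person would: the job done as asked, in the order asked, and still so for the second after the job is handed in, while the arm keeps its last pose, push and grip.
It also fails if it takes over 72 s, if anything falls off the work surface, if the arm or the gripper's body presses on something with over 40 N, if the wrist force passes 120 N, or if a joint passes its speed limit or range.

ROBOT

A 6-joint arm with a two-finger parallel gripper is mounted at the origin on the work surface. World frame = base frame: x ahead of the robot, y to its left, z up, the work surface at z = 0. Lengths are in m, angles in rad, forces in N, time in s.
With the tool pointing down it reaches from about 0.375 to 0.975 m from the base axis. Payload 3.8 kg.
Tool frame: the origin (TCP) lies on the mounting face of the last link; the fingertips stand 173 mm ahead of it and the grasp point (between the pads) lies 155 mm ahead of it (bot.tip_extent is the distance from the TCP to the fingertips, in m); z points along the fingers, y is the direction in which the jaws open and shut (so a half turn about z gives the same grasp; the last joint's range is limited). The gripper opens to 85 mm and grips with 20 to 120 N. Pads are 22 mm wide; open, the fingers measure 114 mm over their backs; the gripper's body (76 mm by 85 mm) begins 54 mm behind the grasp point. The pads swing forward as they close: fully open they stand 13 mm farther back than shut.
Start: joints at [1.154, 0.264, 1.604, -0, 1.274, -0.037], TCP at [0.25, 0.627, 0.405] pointing down, gripper open.
Joint ranges: [-2.63, 2.63], [-0.94, 2.18], [0.31, 2.57], [-1.31, 4.45], [0, 2.66], [-2.55, 2.55]. Speed limits (rad/s): [2.57, 2.57, 3.14, 3.14, 3.14, 3.14].

INTERFACE

Orientations are given as [roll, pitch, yaw] about the fixed x, y, z axes, in that order (R = Rz(yaw) Ry(pitch) Rx(roll)).
In Python, from rig import bot gives the robot as it stands.
- The arm moves only by the tool jog_arm, never from a script. Its arguments are lists of equal length, an entry for each row: "fingers": the closure in counts, from 0 (fully open) to 255 (shut); "xyz": the shift along the world's x, y, z in mm, a list of three; "dr": the turn, a rotation vector about the world's x, y, z in degrees, a list of three. In form: {"fingers": [fingers, ...], "xyz": [[dx, dy, dz], ...], "dr": [[rx, ry, rz], ...]}. A call has 1 to 12 rows; each row shifts and turns the commanded pose from where the row before left it; what a row does not reach is not made up. A row lasts 1/12 s, in which the tool goes at most 41.7 mm and 7.16 degrees, less where a joint would pass 70% of its speed; a pose out of reach is approached as far as the arm can. A call with a gripper value outside its range is refused whole. The fingers move at their own pace and stop on an object; the grip force is fixed at half the most. Time passes only in rows, so rows that do not move let the fingers close. It gives the time, the measured TCP pose, the force and the opening at its end, in the units of the state.
- bot.get_obs(): the state, without advancing time (a new reading comes with each control period).
- bot.snapshot(name): name is "side" or "top" or "wrist"; returns a dict with "image" (384x512x3 uint8, red, green, blue), "fx", "fy", "cx", "cy" (pixels), "R" (3x3) and "t" (3): a world point X has camera coordinates R X + t. Camera axes: x right, y down, z forward; pixel columns grow to the right and rows downward; lengths in m; the calibration is good to about 2 mm. A picture is of the moment at which its call begins. There is no depth.
- bot.sign_off(): hands the job in, once; it reports no verdict.
The state is a dict: "clock": time; "joints": joint angles; "joint_velocities": joint speeds; "joint_efforts": joint torques, N m; "tool_pos": TCP position; "ee_rot": TCP orientation; "contact_force": force on the tool from outside, world axes, zero at the start; "ft_torque": the same for the moment, N m; "finger_gap": finger opening in m.
Only numpy, scipy, OpenCV 4.12 (cv2) and the standard library are available. Lean on these libraries where they do the work, as an engineer would, in place of code of your own. Each camera call takes 0.05 s, during which the arm holds its last target. There are 200 camera calls.

## Working session

There is one attempt and no reset: what is moved stays moved. The work goes in short steps, Python scripts to look and compute and a tool call to move; the robot and the scene stay as the last step left them, time stands still between calls to the robot, and variables do not carry over. Pictures are saved under pics/ and viewed, about 8 in all and at most 12, crops included, and the job is handed in when it is done.

Besides the shell and the picture viewer there is one more tool, called after "Call:" as name(argument=value, ...), one argument or row to a line, values as JSON. jog_arm: Moves the arm, as the interface text tells. Its arguments: {"type":"object","properties":{"fingers":{"type":"array","items":{"type":"number"}},"xyz":{"type":"array","items":{"type":"array","items":{"type":"number"}}},"dr":{"type":"array","items":{"type":"array","items":{"type":"number"}}}},"required":["fingers","xyz","dr"]}

```bash
mkdir -p pics
cat > h.py <<'E'
import numpy as np, cv2
from rig import bot
def snap(n,f=None):
    s=bot.snapshot(n)
    if f: cv2.imwrite('pics/'+f,s['image'][:,:,::-1])
    return s
def ray(s,u,v,z):
    R=np.array(s['R']);t=np.array(s['t']);c=-R.T@t
    d=R.T@np.array([(u-s['cx'])/s['fx'],(v-s['cy'])/s['fy'],1])
    return c+d*(z-c[2])/d[2]
def proj(s,X):
    p=np.array(s['R'])@np.array(X)+np.array(s['t'])
    return s['fx']*p[0]/p[2]+s['cx'],s['fy']*p[1]/p[2]+s['cy']
E
python3 - <<'E'
from h import *
a=snap('top');b=snap('side');w=snap('wrist')
im=np.hstack([a['image'],b['image']])
cv2.imwrite('pics/top.png',cv2.resize(a['image'][:,:,::-1],(800,600),interpolation=cv2.INTER_CUBIC))
cv2.imwrite('pics/side.png',cv2.resize(b['image'][:,:,::-1],(800,600),interpolation=cv2.INTER_CUBIC))
for s in(a,b,w): print(s['fx'],s['cx'],s['cy'],-np.array(s['R']).T@s['t'],np.round(s['R'],3).tolist())
print(bot.get_obs())
E
```

```text
371.61135915914525 260.72670126567965 195.39738443721058 [0.47186769 0.0520604  1.13912941] [[0.009, -1.0, 0.022], [-0.997, -0.01, -0.083], [0.083, -0.021, -0.996]]
402.71064678049146 256.17666278419904 192.18056494690111 [ 0.06019689 -0.79291816  0.66584535] [[0.849, -0.529, -0.005], [-0.275, -0.433, -0.858], [0.452, 0.73, -0.513]]
325.68509907783636 256.6883058243877 193.0784630508079 [0.18364154 0.65194997 0.3729214 ] [[0.37, 0.929, -0.002], [0.893, -0.355, 0.277], [0.257, -0.104, -0.961]]
{'clock': 0.15, 'joints': array([ 1.15409972e+00,  2.64627754e-01,  1.60511591e+00, -6.99055610e-06,
        1.27366501e+00, -3.69196663e-02]), 'joint_velocities': array([-0.00048415, -0.00145284, -0.00452871,  0.00059476, -0.00017095,
       -0.0006569 ]), 'joint_efforts': array([ 1.12494505e-03, -5.15902269e+01, -3.67961526e+01,  2.08368670e-05,
        7.98791181e-03,  1.80799290e-06]), 'tool_pos': array([0.25013793, 0.62665288, 0.40358558]), 'ee_rot': array([-3.13977762e+00, -6.03556449e-05,  2.76181771e+00]), 'contact_force': array([ 1.38716811, -0.71611661, -0.31920796]), 'ft_torque': array([ 0.0022449 , -0.02779216,  0.00038439]), 'finger_gap': 0.08528739256232185}
```

View pics/top.png

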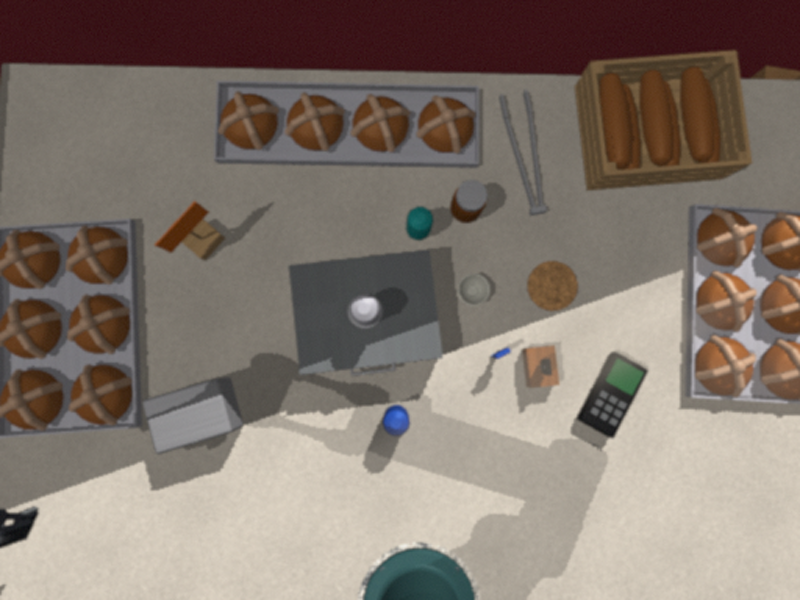

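View pics/side.png

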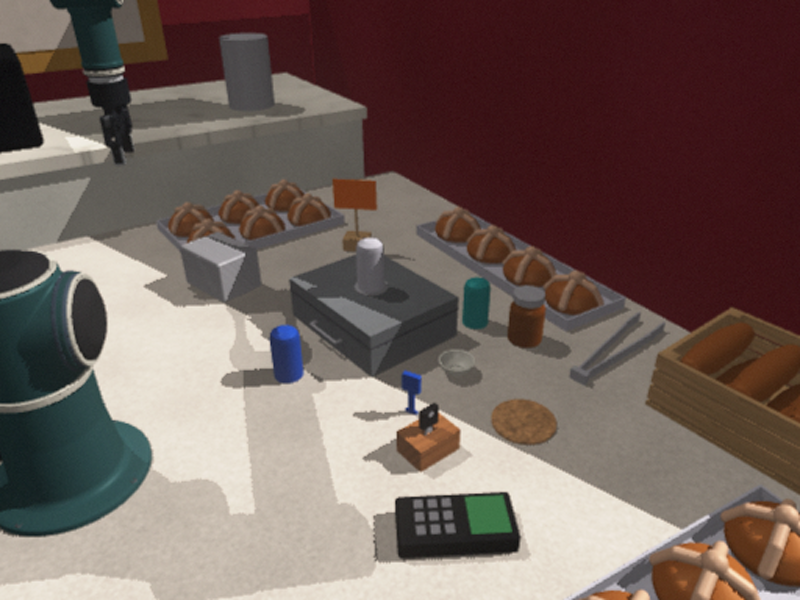

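The top view shows the shaker at (365,310) on the box (lid corners about (290,266), (432,250), (441,352), (300,373)). The coaster is at (553,286), and the stand at (541,366) with the black key head at (546,367). The blue key is at (500,353) and the coin dish at (476,289). The side view agrees with this layout.

Run:
```python
from h import *
a=snap('top');b=snap('side');k=512/800
r=lambda s,u,v,z:np.round(ray(s,u*k,v*k,z),4)
c=[r(a,*p,.085) for p in((290,266),(432,250),(441,352),(300,373))]
print('lid',c,np.mean(c,0)); 
for i in range(4): print(np.linalg.norm(c[i]-c[i-1]),np.degrees(np.arctan2(*(c[i]-c[i-1])[1::-1])))
print('shaker top',r(a,365,308,.184), 'side',r(b,371,243,.184),'base side',r(b,371,288,.089))
def blob(s,roi,lo,hi):
    x0,y0,x1,y1=[int(q*k) for q in roi]
    h=cv2.cvtColor(s['image'],cv2.COLOR_RGB2HSV)
    m=np.zeros(h.shape[:2],np.uint8);m[y0:y1,x0:x1]=cv2.inRange(h,lo,hi)[y0:y1,x0:x1]
    n,l,st,ce=cv2.connectedComponentsWithStats(m);i=1+np.argmax(st[1:,4])
    cn=max(cv2.findContours((l==i).astype(np.uint8),0,1)[0],key=cv2.contourArea)
    return ce[i],st[i],cn
for s,roi in((a,(520,250,585,320)),(b,(480,390,570,450))):
    ce,st,cn=blob(s,roi,(3,90,30),(25,255,255));print('coaster',ray(s,*ce,.005),st)
ce,st,cn=blob(a,(515,335,570,395),(3,90,50),(25,255,255))
print('stand',st,ray(a,*ce,.038)); rc=cv2.minAreaRect(cn);bx=[ray(a,*p,.038)[:2] for p in cv2.boxPoints(rc)];print(np.round(bx,4))
print('key head top',r(a,546,367,.08),'side',r(b,429,408,.078), r(b,429,418,.064))
print('bluekey',r(a,500,353,.07),'dish',r(a,476,289,.026),'jar',r(a,470,190,.1))
cr=lambda s,x0,y0,x1,y1:cv2.resize(s['image'][int(y0*k):int(y1*k),int(x0*k):int(x1*k),::-1],(390,400),interpolation=cv2.INTER_CUBIC)
cv2.imwrite('pics/c1.png',np.hstack([cr(a,470,320,590,440),cr(b,370,350,490,470)]))
```

```text
lid [array([0.6295, 0.2443, 0.085 ]), array([ 0.6623, -0.0148,  0.085 ]), array([ 0.4755, -0.0321,  0.085 ]), array([0.4357, 0.2215, 0.085 ])] [0.55075  0.104725 0.085   ]
0.19513656756231004 6.709836807756931
0.2611678578998572 -82.78518695771574
0.1875993869926019 -174.70879244375334
0.25670410982296327 98.91925051430184
shaker top [0.5464 0.1015 0.184 ] side [0.5447 0.0866 0.184 ] base side [0.5456 0.0937 0.089 ]
coaster [ 0.60944708 -0.25741353  0.005     ] [338 167  32  32 782]
coaster [ 0.60972417 -0.26433133  0.005     ] [315 256  41  28 931]
stand [336 222  21  25 284] [ 0.45656504 -0.22675406  0.038     ]
[[ 0.4833 -0.195 ]
 [ 0.4909 -0.2487]
 [ 0.4185 -0.2575]
 [ 0.4111 -0.2041]]
key head top [ 0.4499 -0.2245  0.08  ] side [ 0.4548 -0.2309  0.078 ] [ 0.4521 -0.2353  0.064 ]
bluekey [ 0.4747 -0.1422  0.07  ] dish [ 0.5978 -0.1042  0.026 ] jar [ 0.7716 -0.083   0.1   ]
```

View pics/c1.png

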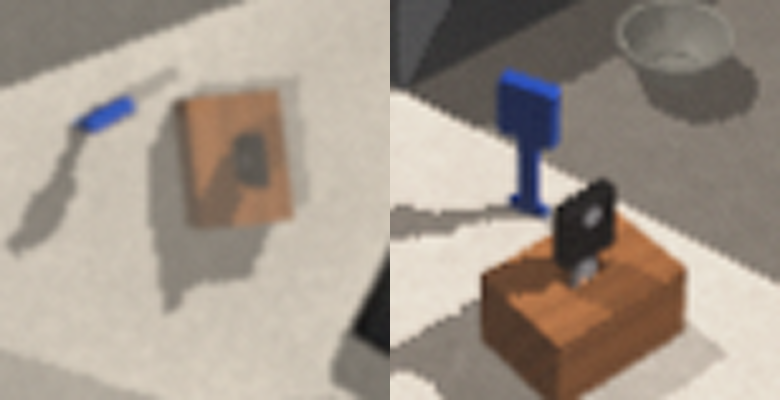

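The crop confirms the stand's yaw is about +7°, with the key's flat along the stand's x. Moving above the shaker.

Call:
jog_arm(
  fingers=[0,0,0,0,0,0,0,0,0,0,0,0],
  xyz=[
    [20,-35,0],
    [20,-35,0],
    [20,-35,0],
    [20,-35,0],
    [20,-35,0],
    [20,-35,0],
    [20,-35,0],
    [20,-35,0],
    [20,-35,0],
    [20,-35,0],
    [20,-35,0],
    [20,-35,0],
  ],
  dr=[
    [0,0,2.4],
    [0,0,2.4],
    [0,0,2.4],
    [0,0,2.4],
    [0,0,2.4],
    [0,0,2.4],
    [0,0,2.4],
    [0,0,2.4],
    [0,0,2.4],
    [0,0,2.4],
    [0,0,2.4],
    [0,0,2.4],
  ],
)

```text
clock: 1.25
tool_pos: [0.4907, 0.205, 0.4049]
ee_rot: [3.141, 0.001, -3.017]
contact_force: [0.4, 0.4, 0.3]
finger_gap: 0.0855
```

Call:
jog_arm(
  fingers=[0,0,0,0,0],
  xyz=[
    [20,-35,0],
    [20,-35,0],
    [0,-25,0],
    [0,0,0],
    [0,0,0],
  ],
  dr=[
    [0,0,0],
    [0,0,0],
    [0,0,0],
    [0,0,0],
    [0,0,0],
  ],
)

```text
clock: 1.67
tool_pos: [0.5304, 0.1106, 0.4045]
ee_rot: [3.141, -0.0, -3.022]
contact_force: [-0.0, -0.0, -0.8]
finger_gap: 0.0849
```

Run:
```python
from h import *
w=snap('wrist','w1.png');o=bot.get_obs();print(o['clock'],o['tool_pos'],o['ee_rot'],o['joints'],o['contact_force'])
print(proj(w,[.5464,.1015,.184]),proj(w,[.546,.099,.089]))
```

```text
1.7167 [0.53016254 0.11162019 0.40456225] [ 3.14093400e+00 -2.89904212e-04 -3.02027633e+00] [ 1.61317876e-01  1.19021709e-02  1.88908830e+00  7.07901288e-04
  1.24086559e+00 -1.53102411e+00] [ 0.02356253 -0.39302653 -0.88235198]
(np.float64(240.0596891779386), np.float64(240.9173112528019)) (np.float64(242.4039392759302), np.float64(196.72715321547795))
```

View pics/w1.png

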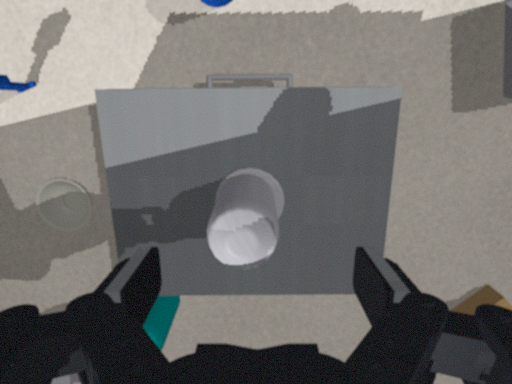

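The wrist view shows the lid corners at (96,90), (401,87), (384,294) and (118,295). The shaker's top is near (243,237) and its base ring near (250,202).

Run:
```python
from h import *
w=snap('wrist');im=w['image']
g=cv2.cvtColor(im,cv2.COLOR_RGB2GRAY)
c=np.array([ray(w,*p,.085)[:2] for p in((96,90),(401,87),(384,294),(118,295))])
print(np.round(c,4),c.mean(0))
for i in range(4): 
    d=c[i]-c[i-1];print(np.linalg.norm(d),np.degrees(np.arctan2(d[1],d[0])))
for u,v,z in((243,238,.184),(250,202,.089)):print(ray(w,u,v,z))
m=(cv2.inRange(g,110,255));m[:160]=0;m[285:]=0;m[:,:190]=0;m[:,310:]=0
for z0 in (240,230,220,210,200,195,190,180,170):
    x=np.where(m[z0])[0];print(z0,x.min() if len(x) else 0,x.max() if len(x) else 0)
```

```text
[[ 0.4683 -0.0331]
 [ 0.4346  0.2225]
 [ 0.6321  0.254 ]
 [ 0.6659 -0.0138]] [0.55024393 0.10741071]
0.19847213710468914 -174.41291875519764
0.25784723641554647 97.51559316054829
0.20000104807625174 9.070467389902694
0.269957774623385 -82.81713398590558
[0.54401924 0.10426217 0.184     ]
[0.55002608 0.10763491 0.089     ]
240 206 275
230 205 276
220 208 275
210 223 280
200 253 282
195 254 281
190 255 280
180 260 275
170 236 261
```

Call:
jog_arm(
  fingers=[0,0,0,0,0,0,255,255,255,255,255,255],
  xyz=[
    [16,-7,0],
    [0,0,-25],
    [0,0,-35],
    [0,0,-30],
    [0,0,-13],
    [0,0,0],
    [0,0,0],
    [0,0,0],
    [0,0,0],
    [0,0,0],
    [0,0,0],
    [0,0,0],
  ],
  dr=[
    [0,0,0],
    [0,0,0],
    [0,0,0],
    [0,0,0],
    [0,0,0],
    [0,0,0],
    [0,0,0],
    [0,0,0],
    [0,0,0],
    [0,0,0],
    [0,0,0],
    [0,0,0],
  ],
)

```text
clock: 2.77
tool_pos: [0.5476, 0.1052, 0.3047]
ee_rot: [3.141, 0.006, -3.019]
contact_force: [-0.1, 0.6, 6.1]
finger_gap: 0.0487
```

Call:
jog_arm(
  fingers=[255,255,255,255,255,255],
  xyz=[
    [0,0,0],
    [0,0,0],
    [0,0,0],
    [0,0,5],
    [0,0,10],
    [0,0,10],
  ],
  dr=[
    [0,0,0],
    [0,0,0],
    [0,0,0],
    [0,0,0],
    [0,0,0],
    [0,0,0],
  ],
)

```text
clock: 3.27
tool_pos: [0.5457, 0.1047, 0.3269]
ee_rot: [-3.141, -0.002, -3.019]
contact_force: [0.0, -0.0, -1.5]
finger_gap: 0.049
```

Call:
jog_arm(
  fingers=[255,255,255,255,255,255,255,255,255,255,255,255],
  xyz=[
    [0,0,20],
    [0,-20,10],
    [6,-36,0],
    [6,-36,0],
    [6,-36,0],
    [6,-36,0],
    [6,-36,0],
    [6,-36,0],
    [6,-36,0],
    [6,-36,0],
    [6,-36,0],
    [10,-21,0],
  ],
  dr=[
    [0,0,0],
    [0,0,0],
    [0,0,0],
    [0,0,0],
    [0,0,0],
    [0,0,0],
    [0,0,0],
    [0,0,0],
    [0,0,0],
    [0,0,0],
    [0,0,0],
    [0,0,0],
  ],
)

```text
clock: 4.27
tool_pos: [0.6096, -0.2639, 0.3575]
ee_rot: [-3.14, -0.0, -3.021]
contact_force: [1.1, -0.2, -2.2]
finger_gap: 0.0487
```

Call:
jog_arm(
  fingers=[255,255,255],
  xyz=[
    [0,0,-30],
    [0,0,0],
    [0,0,0],
  ],
  dr=[
    [0,0,0],
    [0,0,0],
    [0,0,0],
  ],
)

```text
clock: 4.52
tool_pos: [0.6091, -0.2601, 0.3247]
ee_rot: [3.138, -0.005, -3.02]
contact_force: [0.3, -0.1, -1.9]
finger_gap: 0.0486
```

Run:
```python
from h import *
w=snap('wrist','w2.png');a=snap('top');o=bot.get_obs();print(o['clock'],o['tool_pos'],o['ee_rot'],o['joints'],o['contact_force'])
# lid corners/lock now from top, zoomed; and coaster from wrist
print('coaster pred',proj(w,[.6095,-.26,.005]))
h=cv2.cvtColor(w['image'],cv2.COLOR_RGB2HSV);m=cv2.inRange(h,(3,90,30),(25,255,255))
n,l,st,ce=cv2.connectedComponentsWithStats(m)
for i in range(1,n):
    if st[i,4]>300: print(st[i],ce[i],ray(w,*ce[i],.005))
wr=cv2.resize(w['image'],(533,400));t=cv2.resize(a['image'][145:255,180:330],(260,190),interpolation=cv2.INTER_CUBIC)
out=np.zeros((400,800,3),np.uint8);out[:,:533]=wr;out[:190,535:795]=t
cv2.imwrite('pics/c2.png',out[:,:,::-1])
```

```text
4.6167 [ 0.61020483 -0.25965729  0.32737829] [ 3.14138116e+00 -1.44794259e-04 -3.01826972e+00] [-4.39898496e-01  2.96874440e-01  1.70863399e+00  1.11913405e-04
  1.13631957e+00 -2.13406487e+00] [-0.75099613  0.81159831 -1.14061651]
coaster pred (np.float64(256.03867157532346), np.float64(182.5605285064704))
[ 282    0   82   48 3690] [321.40460705  22.54525745] [ 0.47144945 -0.22391171  0.005     ]
[ 202  130  108   85 5685] [255.12858399 166.54388742] [ 0.59481417 -0.2626273   0.005     ]
[104 350  37  34 788] [126.2893401  370.02538071] [ 0.83560206 -0.37480739  0.005     ]
[374 350  38  34 655] [388.7648855  368.99083969] [ 0.80023213 -0.09047986  0.005     ]
```

View pics/c2.png

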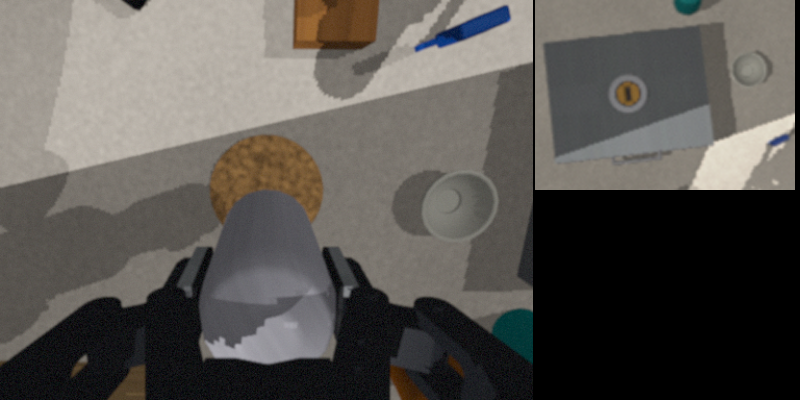

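The coaster's left-right centre is at u=255.5 and its top edge at v=130, which puts the centre at about v=184; I predicted (256,182.6). The shaker is held upright above it, and the lock is now clear in the top view. Lowering.

Call:
jog_arm(
  fingers=[255,255,255,255,255,255,255,255,255,255],
  xyz=[
    [0,-1,-25],
    [0,0,-30],
    [0,0,-25],
    [0,0,-15],
    [0,0,-9],
    [0,0,0],
    [0,0,0],
    [0,0,-1],
    [0,0,-1],
    [0,0,0],
  ],
  dr=[
    [0,0,0],
    [0,0,0],
    [0,0,0],
    [0,0,0],
    [0,0,0],
    [0,0,0],
    [0,0,0],
    [0,0,0],
    [0,0,0],
    [0,0,0],
  ],
)

```text
clock: 5.45
tool_pos: [0.6107, -0.2613, 0.222]
ee_rot: [-3.141, 0.002, -3.019]
contact_force: [0.4, 0.3, -2.7]
finger_gap: 0.0482
```

Call:
jog_arm(
  fingers=[255,255,255,255],
  xyz=[
    [0,0,-1],
    [0,0,-1],
    [0,0,0],
    [0,0,0],
  ],
  dr=[
    [0,0,0],
    [0,0,0],
    [0,0,0],
    [0,0,0],
  ],
)

```text
clock: 5.78
tool_pos: [0.6107, -0.2613, 0.2208]
ee_rot: [-3.141, 0.001, -3.019]
contact_force: [-2.3, 1.2, 5.9]
finger_gap: 0.049
```

Call:
jog_arm(
  fingers=[0,0,0,0,0,0,0,0,0,0,0,0],
  xyz=[
    [0,0,0],
    [0,0,0],
    [0,0,0],
    [0,0,0],
    [0,0,0],
    [0,0,5],
    [0,0,20],
    [0,0,35],
    [0,0,38],
    [-35,10,10],
    [-35,10,10],
    [-35,10,0],
  ],
  dr=[
    [0,0,0],
    [0,0,0],
    [0,0,0],
    [0,0,0],
    [0,0,0],
    [0,0,0],
    [0,0,0],
    [0,0,0],
    [0,0,0],
    [0,0,0],
    [0,0,0],
    [0,0,0],
  ],
)

```text
clock: 6.78
tool_pos: [0.5055, -0.2313, 0.3403]
ee_rot: [-3.138, 0.005, -3.018]
contact_force: [-0.3, -0.7, -0.4]
finger_gap: 0.0855
```

Call:
jog_arm(
  fingers=[0,0,0,0,0],
  xyz=[
    [-30,4,0],
    [0,0,0],
    [0,0,0],
    [0,0,0],
    [0,0,0],
  ],
  dr=[
    [0,0,0],
    [0,0,0],
    [0,0,0],
    [0,0,0],
    [0,0,0],
  ],
)

```text
clock: 7.2
tool_pos: [0.4764, -0.2275, 0.3373]
ee_rot: [-3.141, 0.002, -3.019]
contact_force: [0.2, 0.1, -0.1]
finger_gap: 0.0856
```

Run:
```python
from h import *
w=snap('wrist');a=snap('side');o=bot.get_obs();print(o['clock'],o['tool_pos'],o['ee_rot'],o['joints'],o['contact_force'])
print('key pred',proj(w,[.451,-.2265,.080]),'stand',proj(w,[.451,-.2265,.038]))
wr=cv2.resize(w['image'],(533,400));t=cv2.resize(a['image'][200:310,220:370],(260,190),interpolation=cv2.INTER_CUBIC)
out=np.zeros((400,800,3),np.uint8);out[:,:533]=wr;out[:190,535:795]=t
cv2.imwrite('pics/c3.png',out[:,:,::-1])
```

```text
7.3 [ 0.47641247 -0.22748664  0.33690939] [-3.14121067e+00  6.41678673e-04 -3.01842370e+00] [-4.92687140e-01  3.96266947e-02  1.99032285e+00  6.56885648e-05
  1.11089866e+00 -2.18668144e+00] [-0.86362861  0.32358509  0.36764431]
key pred (np.float64(263.5312378809683), np.float64(166.6966194126758)) stand (np.float64(262.53954193798626), np.float64(156.5371393402122))
```

View pics/c3.png

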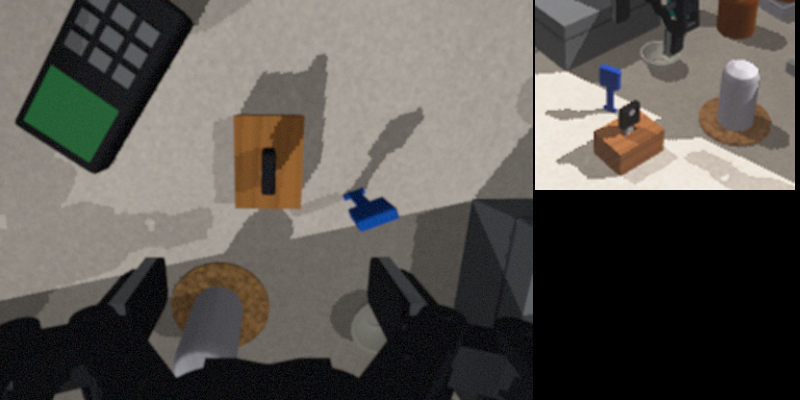

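The shaker stands upright on the coaster. In the wrist view the key's head is at about (268,172) of the scaled image and lines up with the image vertical. The stand spans (234..303, 114..208).

Run:
```python
from h import *
w=snap('wrist');im=w['image'];k=512/533
h=cv2.cvtColor(im,cv2.COLOR_RGB2HSV);m=cv2.inRange(h,(3,90,30),(25,255,255));m[210:]=0
cn=max(cv2.findContours(m,0,1)[0],key=cv2.contourArea);b=cv2.boxPoints(cv2.minAreaRect(cn))
P=np.array([ray(w,*p,.038)[:2] for p in b]);print(np.round(P,4),P.mean(0))
for i in range(4):
    d=P[i]-P[i-1];print(np.linalg.norm(d),np.degrees(np.arctan2(d[1],d[0])))
v=cv2.cvtColor(im,cv2.COLOR_RGB2GRAY);q=np.zeros_like(v);x0,y0,x1,y1=[int(t*k) for t in(240,125,298,205)]
q[y0:y1,x0:x1]=(v[y0:y1,x0:x1]<45)
cn=max(cv2.findContours(q,0,1)[0],key=cv2.contourArea);r=cv2.minAreaRect(cn);print('key',r)
b=cv2.boxPoints(r);K=np.array([ray(w,*p,.08)[:2] for p in b]);print(np.round(K,4),K.mean(0))
a=snap('top');h=cv2.cvtColor(a['image'],cv2.COLOR_RGB2HSV);m=cv2.inRange(h,(10,110,60),(30,255,255));o=np.zeros_like(m);o[180:220,215:260]=m[180:220,215:260]
p=cv2.findNonZero(o)[:,0];print('brass',len(p),(p.min(0)+p.max(0))/2,ray(a,*((p.min(0)+p.max(0))/2),.089))
```

```text
[[ 0.4173 -0.2617]
 [ 0.4107 -0.2086]
 [ 0.486  -0.197 ]
 [ 0.4932 -0.2544]] [ 0.45179846 -0.23039957]
0.07623954560164567 -174.51394268110656
0.053516390724113905 97.08527846693535
0.07624315440892762 8.764023148807322
0.057877663811654684 -82.9152964168805
key ((258.0, 164.0), (44.0, 14.0), 90.0)
[[ 0.4345 -0.2372]
 [ 0.4333 -0.2276]
 [ 0.4646 -0.2235]
 [ 0.4658 -0.2335]] [ 0.44955169 -0.23042783]
brass 121 [233. 199.] [0.54843038 0.10799364 0.089     ]
```

Call:
jog_arm(
  fingers=[120,120,120,120,120,120,120,120,120],
  xyz=[
    [-27,-3,0],
    [0,0,0],
    [0,0,0],
    [0,0,-20],
    [0,0,-30],
    [0,0,-30],
    [0,0,-20],
    [0,0,-14],
    [0,0,0],
  ],
  dr=[
    [0,0,0],
    [0,0,0],
    [0,0,0],
    [0,0,0],
    [0,0,0],
    [0,0,0],
    [0,0,0],
    [0,0,0],
    [0,0,0],
  ],
)

```text
clock: 8.15
tool_pos: [0.4473, -0.2292, 0.2191]
ee_rot: [3.138, -0.005, -3.019]
contact_force: [-1.6, 0.4, 0.0]
finger_gap: 0.0452
```

Call:
jog_arm(
  fingers=[255,255,255,255,255,255,255,255],
  xyz=[
    [0,0,0],
    [0,0,0],
    [0,0,0],
    [0,0,0],
    [0,0,0],
    [0,0,0],
    [0,0,0],
    [0,0,0],
  ],
  dr=[
    [0,0,0],
    [0,0,0],
    [0,0,0],
    [0,0,0],
    [0,0,0],
    [0,0,0],
    [0,0,0],
    [0,0,0],
  ],
)

```text
clock: 8.82
tool_pos: [0.4492, -0.2306, 0.2243]
ee_rot: [-3.14, 0.003, -3.019]
contact_force: [0.9, -0.5, 7.1]
finger_gap: 0.009
```

Run:
```python
from h import *
o=bot.get_obs();print(o['tool_pos'],o['ee_rot'],o['contact_force'],o['ft_torque'],o['finger_gap'])
```

```text
[ 0.44920592 -0.23062793  0.22431883] [-3.13951030e+00  2.97354264e-03 -3.01885074e+00] [ 0.90881609 -0.49401038  7.09923675] [ 0.00781348 -0.12718856  0.00218831] 0.008988194380289583
```

Call:
jog_arm(
  fingers=[255,255,255,255,255,255,255,255,255,255,255,255],
  xyz=[
    [0,0,5],
    [0,0,10],
    [0,0,20],
    [0,0,30],
    [0,0,35],
    [0,0,25],
    [10,34,5],
    [10,34,0],
    [10,34,0],
    [10,34,0],
    [10,34,0],
    [10,34,0],
  ],
  dr=[
    [0,0,0],
    [0,0,0],
    [0,0,0],
    [0,0,0],
    [0,0,0],
    [0,0,0],
    [0,0,0],
    [0,0,0],
    [0,0,0],
    [0,0,0],
    [0,0,0],
    [0,0,0],
  ],
)

```text
clock: 9.82
tool_pos: [0.5078, -0.0245, 0.3532]
ee_rot: [-3.141, -0.001, -3.019]
contact_force: [0.7, 0.4, -0.2]
finger_gap: 0.0089
```

Call:
jog_arm(
  fingers=[255,255,255,255,255,255,255,255],
  xyz=[
    [10,34,0],
    [10,34,0],
    [10,34,0],
    [10,32,0],
    [0,0,0],
    [0,0,0],
    [0,0,0],
    [0,0,0],
  ],
  dr=[
    [0,0,0],
    [0,0,0],
    [0,0,0],
    [0,0,0],
    [0,0,0],
    [0,0,0],
    [0,0,0],
    [0,0,0],
  ],
)

```text
clock: 10.48
tool_pos: [0.5477, 0.1069, 0.3526]
ee_rot: [-3.141, -0.001, -3.02]
contact_force: [-0.5, -0.3, -0.6]
finger_gap: 0.0087
```

Run:
```python
from h import *
w=snap('wrist');a=snap('side');o=bot.get_obs();print(o['clock'],o['tool_pos'],o['ee_rot'],o['joints'],o['contact_force'],o['finger_gap'])
p=o['tool_pos'];print('tip pred',proj(w,p-[0,0,.2203]),'lock',proj(w,[.5495,.1075,.089]))
u,v=map(int,proj(a,p-[0,0,.19]));print('side crop at',u-40,v-40)
wr=cv2.resize(w['image'][100:300,150:350],(500,500),interpolation=cv2.INTER_CUBIC);t=cv2.resize(a['image'][v-40:v+40,u-30:u+30],(300,400),interpolation=cv2.INTER_CUBIC)
out=np.zeros((500,800,3),np.uint8);out[:,:500]=wr;out[:400,500:]=t
cv2.imwrite('pics/c4.png',out[:,:,::-1]); np.save('w4.npy',w['image'])
```

```text
10.5833 [0.54786794 0.10661312 0.3526854 ] [-3.14126298e+00 -4.98466405e-04 -3.02041091e+00] [ 1.47666425e-01  8.32379344e-02  1.91316103e+00 -3.47262017e-04
  1.14570074e+00 -1.54416843e+00] [-0.12318991  0.29272955 -0.11299988] 0.008686543304443253
tip pred (np.float64(257.171781415362), np.float64(219.57586370119677)) lock (np.float64(258.0037530475091), np.float64(201.2245528828992))
side crop at 195 119
```

View pics/c4.png

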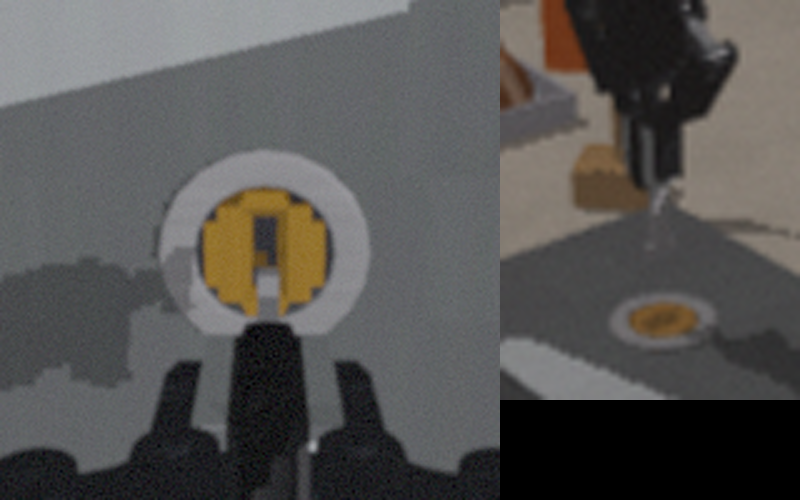

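The ring centre is at about (256.3,197.2) in full-frame pixels. The near edge of the key's bit is at (257.2,208), and the key and keyway both run along the image vertical.

Run:
```python
from h import *
w=snap('wrist');o=bot.get_obs();p=o['tool_pos'];im=w['image']
h=cv2.cvtColor(im,cv2.COLOR_RGB2HSV);g=h[:,:,2];s=h[:,:,1]
# ring outline: bright, unsaturated
m=((g>125)&(s<60)).astype(np.uint8);m[:158]=0;m[235:]=0;m[:,:210]=0;m[:,305:]=0
cn=max(cv2.findContours(m,0,1)[0],key=cv2.contourArea)[:,0]
P=np.array([ray(w,*q,.089)[:2] for q in cn]);up=P[(cn[:,1]<215)]
A=np.c_[2*up,np.ones(len(up))];c=np.linalg.lstsq(A,(up**2).sum(1),rcond=None)[0];r=np.sqrt(c[2]+c[0]**2+c[1]**2)
print('ring',c[:2],r,'manual',ray(w,256.3,197.2,.089),'slot?',ray(w,256.8,197.2,.089))
b=cv2.inRange(h,(10,110,60),(30,255,255));b[:160]=0;b[235:]=0;b[:,:220]=0;b[:,290:]=0
for v in range(178,215,3):
    x=np.where(b[v])[0]
    if len(x)>1:
        gaps=np.where(np.diff(x)>1)[0];print(v,x.min(),x.max(),[(x[i]+1,x[i+1]-1) for i in gaps])
yaw=np.radians(7)
ex=np.array([np.cos(yaw),np.sin(yaw),0])
for d in(-.010,0,.01): print('tip',d,proj(w,p-[0,0,.2203]+d*ex))
print(im[200:222,257].tolist())
```

```text
ring [0.54683947 0.10577638] 0.02607031604673414 manual [0.54684732 0.10567018 0.089     ] slot? [0.54680195 0.10604132 0.089     ]
178 243 266 []
181 238 273 []
184 237 274 []
187 234 278 [(np.int64(235), np.int64(235)), (np.int64(252), np.int64(260))]
190 232 280 [(np.int64(252), np.int64(260))]
193 231 280 [(np.int64(252), np.int64(260))]
196 231 280 [(np.int64(252), np.int64(260))]
199 232 280 [(np.int64(252), np.int64(260))]
202 232 280 [(np.int64(257), np.int64(260))]
205 232 280 [(np.int64(257), np.int64(260))]
208 232 280 [(np.int64(251), np.int64(261))]
211 232 279 [(np.int64(251), np.int64(261))]
214 234 278 [(np.int64(252), np.int64(262))]
tip -0.01 (np.float64(257.6038942827486), np.float64(203.98042506537644))
tip 0 (np.float64(257.5996370798713), np.float64(219.31076130937225))
tip 0.01 (np.float64(257.59549498190796), np.float64(234.22660073793105))
[[56, 53, 54], [66, 56, 52], [75, 64, 54], [61, 59, 53], [75, 63, 58], [78, 67, 57], [89, 78, 59], [94, 84, 76], [100, 95, 95], [108, 105, 107], [117, 117, 119], [136, 135, 139], [137, 138, 144], [136, 138, 141], [136, 139, 141], [133, 131, 136], [137, 135, 140], [134, 132, 140], [120, 123, 123], [107, 108, 109], [100, 100, 104], [102, 102, 106]]
```

Run:
```python
from h import *
w=snap('wrist');a=snap('side');t=snap('top');o=bot.get_obs();p=o['tool_pos'];print(p)
ex=np.array([np.cos(.122),np.sin(.122),0]);ey=np.array([-ex[1],ex[0],0]);T=p-[0,0,.2203]
print('head near bottom',proj(w,T+[0,0,.044]-.015*ex),'bit near top',proj(w,T+[0,0,.006]-.01*ex))
print(w['image'][216:236,257].mean(1).round().tolist())
def brass(s,c,n):
    h=cv2.cvtColor(s['image'],cv2.COLOR_RGB2HSV);b=cv2.inRange(h,(10,110,50),(30,255,255));q=np.zeros_like(b);u,v=map(int,c);q[v-n:v+n,u-n:u+n]=b[v-n:v+n,u-n:u+n]
    pp=cv2.findNonZero(q)[:,0];return (pp.min(0)+pp.max(0))/2,len(pp)
for s in(a,):
    c,n=brass(s,proj(s,[.548,.107,.089]),14);print('side brass',c,n,ray(s,*c,.089))
u,v=map(int,proj(a,T+[0,0,.02]));cr=a['image'][v-25:v+35,u-30:u+30].copy()
print('pred side tip',proj(a,T),proj(a,T+.01*ex),proj(a,T-.01*ex),'origin',u-30,v-25)
cv2.imwrite('pics/c5.png',cv2.resize(cr,(600,600),interpolation=cv2.INTER_NEAREST)[:,:,::-1])
```

```text
[0.54814795 0.10708846 0.35278407]
head near bottom (np.float64(258.6058378318885), np.float64(222.72667103884152)) bit near top (np.float64(258.22049261657395), np.float64(207.28505518540436))
[134.0, 132.0, 122.0, 103.0, 102.0, 99.0, 99.0, 100.0, 103.0, 102.0, 100.0, 98.0, 79.0, 44.0, 13.0, 30.0, 13.0, 24.0, 21.0, 22.0]
side brass [237.  182.5] 65 [0.54977612 0.10371321 0.089     ]
pred side tip (np.float64(235.4703838391528), np.float64(168.9141927809725)) (np.float64(238.276064706625), np.float64(167.88720159947695)) (np.float64(232.6383918500983), np.float64(169.95081488313102)) origin 205 137
```

View pics/c5.png

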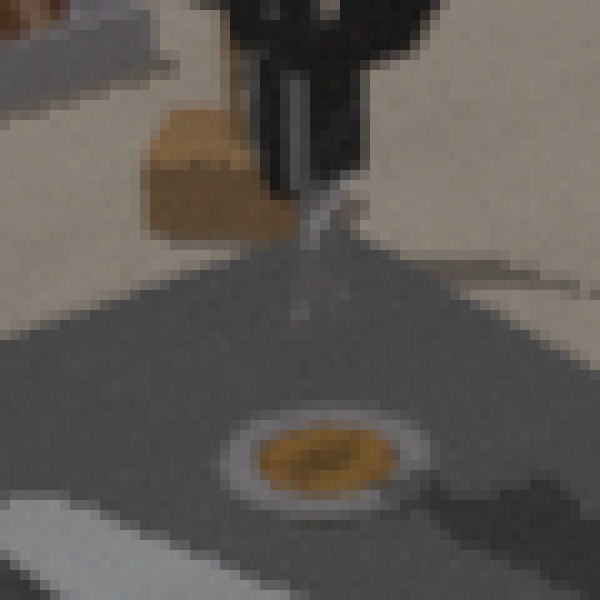

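The side crop shows the key's bit at about (300–345,280–320), above the lock at (325,460) in the crop. The key hangs straight, and its tip is within about 2 px of the prediction. I'll correct part of the way and look again from close up.

Call:
jog_arm(
  fingers=[255,255,255,255,255,255,255],
  xyz=[
    [-2.5,-1.4,-15],
    [0,0,-15],
    [0,0,-5],
    [0,0,0],
    [0,0,0],
    [0,0,0],
    [0,0,0],
  ],
  dr=[
    [0,0,0],
    [0,0,0],
    [0,0,0],
    [0,0,0],
    [0,0,0],
    [0,0,0],
    [0,0,0],
  ],
)

```text
clock: 11.37
tool_pos: [0.5463, 0.1066, 0.3188]
ee_rot: [3.142, 0.002, -3.019]
contact_force: [0.5, 0.4, -1.3]
finger_gap: 0.009
```

Run:
```python
from h import *
w=snap('wrist');o=bot.get_obs();p=o['tool_pos'];print(p,o['contact_force'])
ex=np.array([np.cos(.122),np.sin(.122),0]);T=p-[0,0,.2203]
print('tip near',proj(w,T-.01*ex),'ctr',proj(w,T),'bit near top',proj(w,T+[0,0,.006]-.01*ex),'head',proj(w,T+[0,0,.044]-.015*ex))
L=np.array([.5469,.1056,.089]);print('lock',proj(w,L),'slot near end',proj(w,L-.0115*ex),'bevel',proj(w,L-.0145*ex),'ring near',proj(w,L-.032*ex))
v0=int(proj(w,L)[1])-55
cv2.imwrite('pics/c6.png',cv2.resize(w['image'][v0:v0+100,205:305],(600,600),interpolation=cv2.INTER_CUBIC)[:,:,::-1]);print('origin 205',v0)
```

```text
[0.54620305 0.10657158 0.31871328] [-0.50536934 -0.34532521 -1.13800311]
tip near (np.float64(257.4856586064675), np.float64(202.88252313782516)) ctr (np.float64(257.4531695682764), np.float64(218.2216306268896)) bit near top (np.float64(257.51411014981255), np.float64(205.99452923139586)) head (np.float64(257.7661772794858), np.float64(221.30070702970153))
lock (np.float64(255.79467181842924), np.float64(213.9213524082462)) slot near end (np.float64(255.80485581588263), np.float64(196.95925860195365)) bevel (np.float64(255.80756442952824), np.float64(192.44789074748877)) ring near (np.float64(255.8238117683269), np.float64(165.386917287227))
origin 205 158
```

View pics/c6.png

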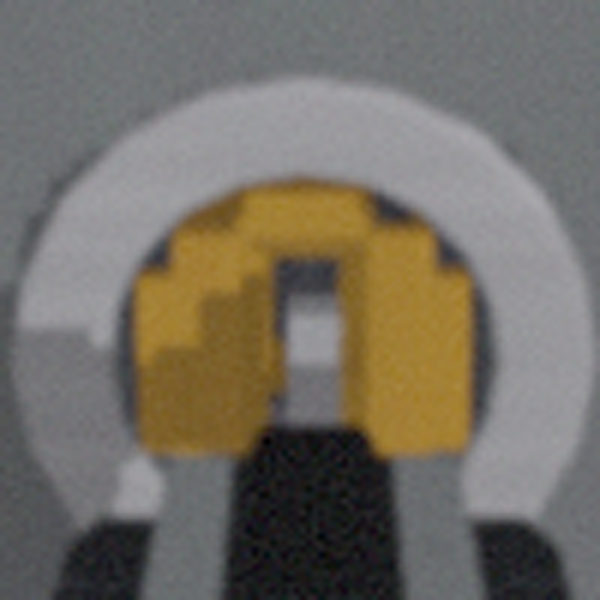

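The ring's top edge is at v=171 with a radius of 48 px, so the lock's centre is at v≈219. Its bottom had been hidden earlier, so the lock is at about (0.5503,0.1058). The bit's near edge is at (257.4,207.7). That leaves about +1.5 mm in x and −0.9 mm in y to correct before descending gently.

Call:
jog_arm(
  fingers=[255,255,255,255,255,255,255,255],
  xyz=[
    [1.5,-0.9,0],
    [0,0,-3],
    [0,0,-3],
    [0,0,-3],
    [0,0,-2],
    [0,0,0],
    [0,0,0],
    [0,0,0],
  ],
  dr=[
    [0,0,0],
    [0,0,0],
    [0,0,0],
    [0,0,0],
    [0,0,0],
    [0,0,0],
    [0,0,0],
    [0,0,0],
  ],
)

```text
clock: 12.08
tool_pos: [0.5473, 0.1056, 0.3066]
ee_rot: [-3.142, -0.0, -3.019]
contact_force: [-1.0, 0.3, -0.0]
finger_gap: 0.0094
```

Call:
jog_arm(
  fingers=[255,255,255,255,255,255,255],
  xyz=[
    [0,0,-1],
    [0,0,-1],
    [0,0,-1],
    [0,0,-1],
    [0,0,0],
    [0,0,0],
    [0,0,0],
  ],
  dr=[
    [0,0,0],
    [0,0,0],
    [0,0,0],
    [0,0,0],
    [0,0,0],
    [0,0,0],
    [0,0,0],
  ],
)

```text
clock: 12.67
tool_pos: [0.5472, 0.1056, 0.3027]
ee_rot: [-3.142, -0.0, -3.019]
contact_force: [0.6, -0.0, -0.6]
finger_gap: 0.0092
```

Call:
jog_arm(
  fingers=[255,255,255,255,255],
  xyz=[
    [0,0,-1],
    [0,0,-1],
    [0,0,0],
    [0,0,0],
    [0,0,0],
  ],
  dr=[
    [0,0,0],
    [0,0,0],
    [0,0,0],
    [0,0,0],
    [0,0,0],
  ],
)

```text
clock: 13.08
tool_pos: [0.5478, 0.1057, 0.302]
ee_rot: [3.142, 0.002, -3.019]
contact_force: [-0.7, 0.2, 5.1]
finger_gap: 0.009
```

Contact came at TCP z=0.302, which puts the tip about 7 mm below the face: pin 1. Backing off 1 mm and turning counter-clockwise.

Call:
jog_arm(
  fingers=[255,255,255,255,255,255,255,255,255,255],
  xyz=[
    [0,0,1.2],
    [0,0,0],
    [0,0,0],
    [0,0,0],
    [0,0,0],
    [0,0,0],
    [0,0,0],
    [0,0,0],
    [0,0,0],
    [0,0,0],
  ],
  dr=[
    [0,0,0],
    [0,0,4.3],
    [0,0,4.3],
    [0,0,4.3],
    [0,0,4.3],
    [0,0,4.3],
    [0,0,4.3],
    [0,0,0],
    [0,0,0],
    [0,0,0],
  ],
)

```text
clock: 13.92
tool_pos: [0.5474, 0.1052, 0.3018]
ee_rot: [-3.141, -0.0, -2.57]
contact_force: [1.9, -3.5, 0.9]
finger_gap: 0.0094
```

```bash
cat > s.py <<'E'
from h import *
o=bot.get_obs();print(o['tool_pos'].round(4),o['ee_rot'].round(3),o['contact_force'].round(1),o['ft_torque'].round(3),round(o['finger_gap'],4),'turn ccw',round((o['ee_rot'][2]+3.0195+np.pi)%(2*np.pi)-np.pi,3))
E
python3 s.py
```

```text
[0.5474 0.1052 0.3018] [-3.141 -0.    -2.57 ] [ 1.9 -3.5  0.9] [-0.837 -0.215 -0.045] 0.0094 turn ccw 0.449
```

Call:
jog_arm(
  fingers=[255,255,255,255,255,255],
  xyz=[
    [0.2,-1,0],
    [0,0,-1],
    [0,0,-1],
    [0,0,-1],
    [0,0,0],
    [0,0,0],
  ],
  dr=[
    [0,0,0],
    [0,0,0],
    [0,0,0],
    [0,0,0],
    [0,0,0],
    [0,0,0],
  ],
)

```text
clock: 14.42
tool_pos: [0.5474, 0.1046, 0.2987]
ee_rot: [3.142, -0.0, -2.568]
contact_force: [1.0, -2.6, -0.9]
finger_gap: 0.009
```

```bash
python3 s.py
```

```text
[0.5474 0.1046 0.2987] [ 3.142 -0.    -2.568] [ 1.  -2.6 -0.9] [-0.452 -0.315 -0.062] 0.009 turn ccw 0.451
```

Past pin 1 (10.6 mm deep) with no upward force. Continuing.

Call:
jog_arm(
  fingers=[255,255,255,255,255,255,255,255,255],
  xyz=[
    [0.2,-0.7,-1],
    [0,0,-1.5],
    [0,0,-1.5],
    [0,0,-1.5],
    [0,0,-1.5],
    [0,0,-1.5],
    [0,0,-1],
    [0,0,0],
    [0,0,0],
  ],
  dr=[
    [0,0,0],
    [0,0,0],
    [0,0,0],
    [0,0,0],
    [0,0,0],
    [0,0,0],
    [0,0,0],
    [0,0,0],
    [0,0,0],
  ],
)

```text
clock: 15.17
tool_pos: [0.5475, 0.1039, 0.2892]
ee_rot: [3.141, -0.0, -2.568]
contact_force: [0.8, -1.3, -0.4]
finger_gap: 0.0095
```

```bash
python3 s.py
```

```text
[0.5475 0.1039 0.2892] [ 3.141 -0.    -2.568] [ 0.8 -1.3 -0.4] [-0.112 -0.056 -0.04 ] 0.0095 turn ccw 0.451
```

Call:
jog_arm(
  fingers=[255,255,255,255,255,255,255,255,255,255,255,255],
  xyz=[
    [0,0.25,0],
    [0,0.25,0],
    [0,0.25,0],
    [0,0.25,0],
    [0,0.25,0],
    [0,0.25,0],
    [0,0.25,0],
    [0,0.25,0],
    [0,0.25,0],
    [0,0.25,0],
    [0,0,0],
    [0,0,0],
  ],
  dr=[
    [0,0,-5.15],
    [0,0,-5.15],
    [0,0,-5.15],
    [0,0,-5.15],
    [0,0,-5.15],
    [0,0,-5.15],
    [0,0,-5.15],
    [0,0,-5.15],
    [0,0,-5.15],
    [0,0,-5.15],
    [0,0,0],
    [0,0,0],
  ],
)

```text
clock: 16.17
tool_pos: [0.5476, 0.1067, 0.2894]
ee_rot: [3.141, -0.0, 2.818]
contact_force: [0.0, 2.0, -0.4]
finger_gap: 0.0093
```

```bash
python3 s.py
```

```text
[0.5476 0.1067 0.2894] [ 3.141 -0.     2.818] [ 0.   2.  -0.4] [ 0.284 -0.018  0.051] 0.0093 turn ccw -0.445
```

Call:
jog_arm(
  fingers=[255,255,255,255,255,255,255,255],
  xyz=[
    [0,0.8,0],
    [0,0,-1.5],
    [0,0,-1.5],
    [0,0,-1.5],
    [0,0,-1],
    [0,0,-1],
    [0,0,0],
    [0,0,0],
  ],
  dr=[
    [0,0,0],
    [0,0,0],
    [0,0,0],
    [0,0,0],
    [0,0,0],
    [0,0,0],
    [0,0,0],
    [0,0,0],
  ],
)

```text
clock: 16.83
tool_pos: [0.5475, 0.1072, 0.2827]
ee_rot: [-3.141, -0.0, 2.816]
contact_force: [-0.2, 0.6, -1.2]
finger_gap: 0.0088
```

```bash
python3 s.py
```

```text
[0.5475 0.1072 0.2827] [-3.141 -0.     2.816] [-0.2  0.6 -1.2] [-0.032 -0.005 -0.025] 0.0088 turn ccw -0.448
```

Past pin 2 (26.6 mm deep). Going on towards the floor.

Call:
jog_arm(
  fingers=[255,255,255,255,255,255,255,255,255,255],
  xyz=[
    [0,0.2,-2],
    [0,0,-2],
    [0,0,-2],
    [0,0,-2],
    [0,0,-1.5],
    [0,0,-1],
    [0,0,-1],
    [0,0,0],
    [0,0,0],
    [0,0,0],
  ],
  dr=[
    [0,0,0],
    [0,0,0],
    [0,0,0],
    [0,0,0],
    [0,0,0],
    [0,0,0],
    [0,0,0],
    [0,0,0],
    [0,0,0],
    [0,0,0],
  ],
)

```text
clock: 17.67
tool_pos: [0.5475, 0.1073, 0.2713]
ee_rot: [-3.141, -0.0, 2.816]
contact_force: [-1.3, -1.7, -0.7]
finger_gap: 0.009
```

```bash
python3 s.py
```

```text
[0.5475 0.1073 0.2713] [-3.141 -0.     2.816] [-1.3 -1.7 -0.7] [-0.257  0.072  0.003] 0.009 turn ccw -0.448
```

Call:
jog_arm(
  fingers=[255,255,255,255,255,255,255],
  xyz=[
    [0,-0.3,-1],
    [0,0,-1],
    [0,0,-0.5],
    [0,0,-0.5],
    [0,0,0],
    [0,0,0],
    [0,0,0],
  ],
  dr=[
    [0,0,0],
    [0,0,0],
    [0,0,0],
    [0,0,0],
    [0,0,0],
    [0,0,0],
    [0,0,0],
  ],
)

```text
clock: 18.25
tool_pos: [0.548, 0.1072, 0.2694]
ee_rot: [3.141, 0.001, 2.816]
contact_force: [-1.7, -0.1, 5.0]
finger_gap: 0.0091
```

```bash
python3 s.py
```

```text
[0.548  0.1072 0.2694] [3.141e+00 1.000e-03 2.816e+00] [-1.7 -0.1  5. ] [-0.322  0.357  0.033] 0.0091 turn ccw -0.448
```

Floor contact came at z=0.2694 against a predicted 0.2693, so the key is home. Turning clockwise in stages and compensating the small grip offset.

Call:
jog_arm(
  fingers=[255,255,255,255,255,255,255,255],
  xyz=[
    [0.2,0.2,0],
    [0.2,0.2,0],
    [0.2,0.2,0],
    [0.2,0.2,0],
    [0.2,0.2,0],
    [0.2,0.2,0],
    [0,0,0],
    [0,0,0],
  ],
  dr=[
    [0,0,-5.75],
    [0,0,-5.75],
    [0,0,-5.75],
    [0,0,-5.75],
    [0,0,-5.75],
    [0,0,-5.75],
    [0,0,0],
    [0,0,0],
  ],
)

```text
clock: 18.92
tool_pos: [0.5492, 0.1084, 0.2693]
ee_rot: [3.14, 0.001, 2.214]
contact_force: [-1.3, -1.2, 4.8]
finger_gap: 0.0087
```

```bash
python3 s.py
```

```text
[0.5492 0.1084 0.2693] [3.140e+00 1.000e-03 2.214e+00] [-1.3 -1.2  4.8] [-0.3    0.26   0.036] 0.0087 turn ccw -1.05
```

Call:
jog_arm(
  fingers=[255,255,255,255,255,255,255,255,255],
  xyz=[
    [0.2,0,0],
    [0.2,0.1,0],
    [0.2,0,0],
    [0.2,0.1,0],
    [0.2,0,0],
    [0.2,0,0],
    [0,0,0],
    [0,0,0],
    [0,0,0],
  ],
  dr=[
    [0,0,-5.75],
    [0,0,-5.75],
    [0,0,-5.75],
    [0,0,-5.75],
    [0,0,-5.75],
    [0,0,-5.75],
    [0,0,0],
    [0,0,0],
    [0,0,0],
  ],
)

```text
clock: 19.67
tool_pos: [0.5506, 0.1088, 0.2693]
ee_rot: [3.14, -0.001, 1.615]
contact_force: [-0.9, 0.2, 4.5]
finger_gap: 0.0092
```

```bash
python3 s.py
python3 - <<'E'
from h import *
w=snap('wrist');a=snap('side');t=snap('top')
out=np.zeros((500,800,3),np.uint8);out[:,:400]=cv2.resize(w['image'][140:290,190:310],(400,500),interpolation=cv2.INTER_CUBIC)
out[:300,400:]=cv2.resize(a['image'],(400,300))
out[300:,400:667]=cv2.resize(t['image'],(267,200))
cv2.imwrite('pics/c7.png',out[:,:,::-1])
E
```

```text
[0.5506 0.1088 0.2693] [ 3.140e+00 -1.000e-03  1.615e+00] [-0.9  0.2  4.5] [-0.033  0.114  0.02 ] 0.0092 turn ccw -1.649
```

View pics/c7.png

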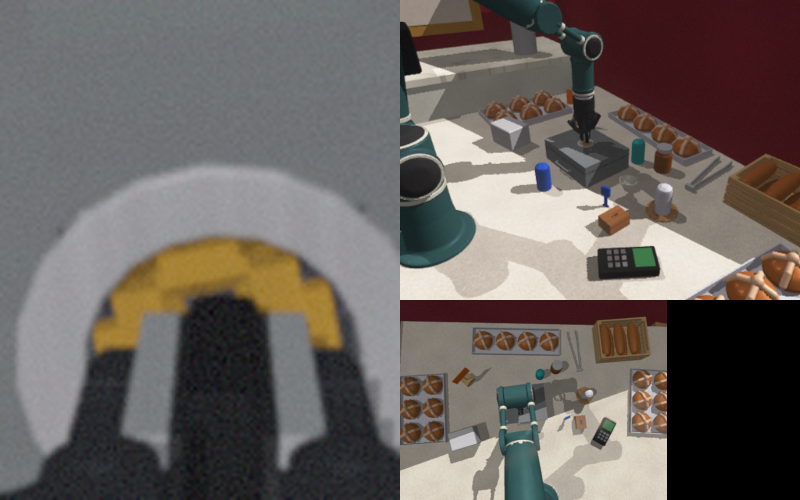

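Call:
jog_arm(
  fingers=[255,255,255,255,255,255],
  xyz=[
    [0,0,0],
    [0,0,0],
    [0,0,0],
    [0,0,0],
    [0,0,0],
    [0,0,0],
  ],
  dr=[
    [0,0,-1.5],
    [0,0,-1.5],
    [0,0,0],
    [0,0,0],
    [0,0,0],
    [0,0,0],
  ],
)

```text
clock: 20.32
tool_pos: [0.5506, 0.1088, 0.2694]
ee_rot: [3.139, -0.001, 1.562]
contact_force: [-0.7, -0.4, 5.5]
finger_gap: 0.009
```

```bash
python3 s.py
python3 - <<'E'
from h import *
w=snap('wrist');o=bot.get_obs()
print(o['ft_torque'],o['clock'],o['joints'].round(2))
cv2.imwrite('pics/c8.png',cv2.resize(w['image'][200:255,210:300],(800,489),interpolation=cv2.INTER_CUBIC)[:,:,::-1])
E
```

```text
[0.5506 0.1088 0.2694] [ 3.139e+00 -1.000e-03  1.562e+00] [-0.7 -0.4  5.5] [-0.064  0.096  0.107] 0.009 turn ccw -1.701
[0.00319662 0.12559422 0.14200669] 20.3667 [0.15 0.17 1.98 0.   0.99 0.16]
```

View pics/c8.png

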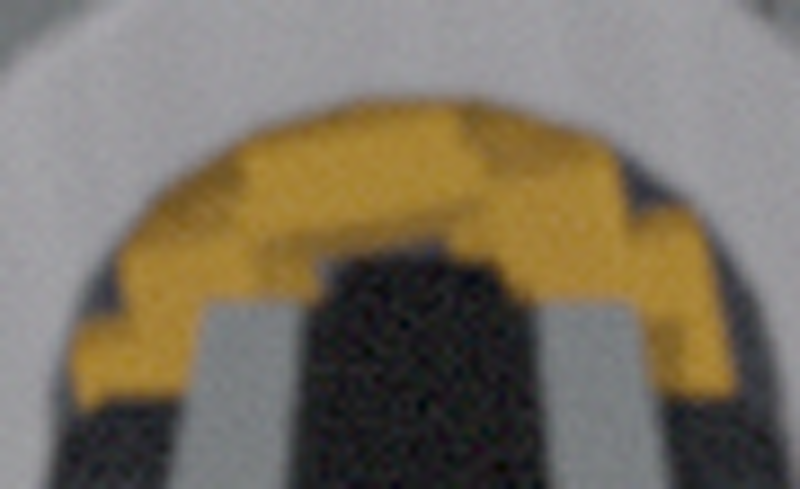

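The cylinder edge is tilted about 8° from the key (its play), so the cylinder is at about 1.55 rad. The torque of about 0.11–0.14 N·m is a little above the 0.09 N·m expected from the spring alone. Handing in.

```bash
python3 -c "
from rig import bot
print(bot.sign_off())"
```

```text
the job is handed in; nothing more can be done
None
```

The job is done and handed in at about 20 s of the 72 s allowed; no verdict was reported.

- **Shaker:** I set it upright on the cork coaster and let go. The side view afterwards showed it standing there.
- **Key into the lock:** It passed pin 1 turned 0.45 rad counter-clockwise and pin 2 turned 0.45 rad clockwise. It touched the floor at TCP height 0.2694 m (0.2693 m predicted). The highest force in the readings at the end of each move during insertion was about 5 N.
- **Turn:** The key is turned 1.70 rad clockwise and still gripped (9 mm finger opening), with a light downward push of about 5 N. From the last picture the cylinder lags the key by about 8°, which puts it at about 1.55 rad.

**Checks that disagreed:**
- **Lock position:** The cameras differed by 3–4 mm. One early wrist estimate was wrong because the gripper hid part of the ring, and I corrected it from a closer picture before inserting.
- **Torque:** It read only 0.02 N·m at 1.65 rad, then 0.11–0.14 N·m at the end, against about 0.09 N·m expected from the spring. I put this down to play and friction.
- **Bystanders:** I saw nothing displaced in the last overview pictures, but I did not measure them again.

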